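# Load the sample carrier through the check flap

## Task

Set the narrow sample carrier down flat in the open loading end of the lane, clear in front of the flap and with its post on the open side, then slide it along the lane floor under the flap until it is pressed firmly but gently home on the rubber buffer, held there for a moment. Let go and leave it resting against the buffer with the flap fallen shut behind it; do not ram the buffer and leave the other things on the bench where they are.

Things in the scene. Friction and masses are not known exactly. Their poses are not given: they have to be found in the camera images.
- carrier: The narrow grey plastic sample carrier, loose, 0.28 to 0.46 kg. Sled 76 mm long (x), 44 mm wide (y), 22 mm high, three white discs on top; a side arm (underside 16 mm up) leads on +y to an upright post at x = 0, y = +44 mm. Origin: centre of the sled's underside, z up. It starts at either of two places, the wide carrier at the other.
- carrier_grip (a point): On the axis of the carrier's post, 68 mm above the carrier's underside: where to grip it. The post is 14 mm (carrier x) by 18 mm (carrier y) thick and runs from 22 to 88 mm above the underside. Best gripped from above with the fingers closing along the carrier's x.
- bay: Aluminium loading lane, fixed, placed and turned differently each run. +x is the push direction, z up; origin on the bench under the flap's hinge line, midway between the rails. Lane floor at z = 6 mm, x = -105 to 195 mm. Two rails, inner faces at y = -24 and +24 mm, 6 mm thick, x = -105 to 165 mm, tops at z = 20 mm: the sled fits with 2 mm to spare each side.
- hinge_end (a point): Free end of the flap's hinge pin, 24 mm to +y of the lane's middle, 50 mm above the bench (pin radius 4 mm). Its pillar (58 mm high) and a housing (45 mm high, lane y = -110 to -40 mm, x = -35 to 115 mm) stand on the -y side. The +y side is open: the carrier goes in with its post there, arm over the rail, the post passing outside this end.
- flap (a joint): Steel flap hung across the lane from the pin: 44 mm wide, 38 mm tall, 3 mm thick. 0 = shut, grows (rad) as its lower edge swings in towards the stop, to 1.6; it cannot swing out. Gravity and a weak spring close it. A carrier pushed under it lifts it to about 0.9 rad with a few newtons of drag; it drops shut when the carrier's tail is about 35 mm past the hinge line.
- flap_edge (a point): Middle of the flap's lower edge; when shut it is 12 mm above the bench, right below the hinge line.
- stop: Grey stop block at the end of the lane, 44 mm wide, 34 mm high. Origin: foot of its face that looks to the flap, 183 mm past the hinge line, on the lane floor. A screw through it carries a black rubber buffer, 20 mm across, 12 mm above the lane floor, its free face 25 to 65 mm in front of this face: set differently each run and not measured, so it must be felt.
- stop_top (a point): Middle of the stop block's top front edge, 34 mm above the lane floor. The buffer gives 4 N per mm, up to 7 mm. Home is a steady 6 to 14 N on it for half a second; over 18 N harms it. Sliding along the rails takes 1 to 4 N by itself. Let go, the carrier eases back a little and friction keeps it resting on the buffer.
- wide_carrier: Bystander, loose: a carrier of the same make but 66 mm wide, which does not fit the lane. Post at y = +55 mm, top 88 mm. Origin: centre of the sled's underside.
- bottle0: Bystander, loose: white bottle with red cap, 66 mm across, 190 mm tall. Origin: centre of its underside.
- bottle2: Bystander, loose: another such bottle.
- dish: Bystander, loose: flat glass dish, 84 mm across, 14 mm high. Origin: centre of its underside.
- weight: Bystander, loose: brass balance weight, 32 mm across, 36 mm high. Origin: centre of its underside.
- vial: Bystander, loose: small amber jar, 28 mm across, 50 mm tall. Origin: centre of its underside.
There are look-alikes about, which are no part of the job. What is shaped like the carrier but purple or turquoise is not meant.

How it is judged:
On the way, in this order (a step that is already met when the one before it is completed fails the run):
1. the narrow carrier sits on the lane floor between the rails, in front of the shut flap (y of carrier in the frame of bay between -0.005 and 0.005 m and z of carrier in the frame of bay between 0.003 and 0.01 m and angle between the x axis of carrier and the x axis of bay, either way round below 0.09 rad and x of carrier in the frame of bay between -0.09 and -0.036 m and value of joint flap below 0.06 rad), for 0.2 s.
2. the carrier, on the lane floor, holds the flap open as it passes under it (y of carrier in the frame of bay between -0.005 and 0.005 m and z of carrier in the frame of bay between 0.003 and 0.01 m and angle between the x axis of carrier and the x axis of bay, either way round below 0.09 rad and x of carrier in the frame of bay between -0.03 and 0.06 m and value of joint flap above 0.5 rad), for 0.1 s.
3. the carrier is pressed on the buffer with more than 5 N (y of carrier in the frame of bay between -0.005 and 0.005 m and z of carrier in the frame of bay between 0.003 and 0.01 m and angle between the x axis of carrier and the x axis of bay, either way round below 0.09 rad and contact force between carrier and stop above 5 N), for 0.3 s.
At the end, for the whole second after the job is handed in: The narrow carrier lies still and flat on the lane floor between the rails (within 5 mm of the lane's middle, 0.09 rad), its centre 73 to 130 mm past the hinge line, touching the rubber buffer (over 0.1 N), with the flap shut (under 0.06 rad) (y of carrier in the frame of bay between -0.005 and 0.005 m and z of carrier in the frame of bay between 0.003 and 0.01 m and angle between the x axis of carrier and the x axis of bay, either way round below 0.09 rad and x of carrier in the frame of bay between 0.073 and 0.13 m and value of joint flap below 0.06 rad and contact force between carrier and stop above 0.1 N and linear speed of carrier below 0.01 m/s).
It fails at once if the carrier presses the buffer with more than 18 N (contact force between carrier and stop above 18 N).
It fails at once if another thing on the bench is moved more than 20 mm (distance of any of wide_carrier, bottle0, bottle2, dish, weight, vial from where it was at the start of the episode above 0.02 m).
It also fails if it takes over 61 s, if anything falls off the work surface, if the arm or the gripper's body presses on something with over 40 N, if the wrist force passes 120 N, or if a joint passes its speed limit or range.

## Robot

A 6-joint arm with a two-finger parallel gripper is mounted at the origin on the work surface. World frame = base frame: x ahead of the robot, y to its left, z up, the work surface at z = 0. Lengths are in m, angles in rad, forces in N, time in s.
With the tool pointing down it reaches from about 0.35 to 0.875 m from the base axis. Payload 15.5 kg.
Tool frame: the origin (TCP) lies at the very end of the fingers, on their centre line; the grasp point (between the pads) lies 19 mm behind it (ctrl.pinch_z is the distance from the TCP to the grasp point, in m); z points along the fingers, y is the line along which they close (so a half turn about z gives the same grasp; the last joint's range is limited). The gripper opens to 85 mm and grips with 20 to 120 N. Pads are 22 mm wide; open, the fingers measure 114 mm over their backs; the gripper's body (76 mm by 85 mm) begins 54 mm behind the grasp point. The pads swing forward as they close: fully open they stand 13 mm farther back than shut.
Start: joints at [1.032, 0.494, 1.345, -0, 1.302, -0.096], TCP at [0.268, 0.565, 0.231] pointing down, gripper open.
Joint ranges: [-2.91, 2.91], [-0.82, 2.16], [0.22, 2.67], [-1.22, 4.37], [0.12, 2.79], [-3.08, 3.08]. Speed limits (rad/s): [1.89, 1.89, 2.57, 3.01, 3.01, 3.01].

## Interface

Orientations are given as a 3x3 rotation matrix whose columns are the frame's x, y, z axes.
In Python, from bench import ctrl gives the robot as it stands. The module is installed in compiled form; this text tells all that it offers.
- The arm moves only by the tool servo_tool, never from a script. Its argument "increments" is a list of rows, each a list of 5 numbers: the opening, from 0 (shut) to 1 (fully open), then the shift along the tool's x, y, z in units of 50 mm (1.0 is 50 mm), then the turn about the tool's z in degrees. In form: [[claw, x, y, z, roll], ...]. A call has 1 to 8 rows; each row shifts and turns the commanded pose from where the row before left it, along the tool's axes as they then stand; what a row does not reach is not made up. A row lasts 1/8 s, in which the tool goes at most 62.5 mm and 10.7 degrees, less where a joint would pass 70% of its speed; a pose out of reach is approached as far as the arm can. A call is refused whole if a number of a shift passes 1 or a number of a turn 10.7, either way. A call with a gripper value outside its range is refused whole. The fingers move at their own pace and stop on an object; "grip_force" is the grip in N (left out, the last holds). Time passes only in rows, so rows that do not move let the fingers close. It gives the time, the measured TCP pose, the force, the opening and the grip force at its end, in the units of the state.
- ctrl.observe(): the state, without advancing time (a new reading comes with each control period).
- ctrl.grab_frame(name): name is "scene" or "top" or "wrist"; returns a dict with "color" (480x640x3 uint8, blue, green, red), "fx", "fy", "cx", "cy" (pixels), "R" (3x3) and "t" (3): a world point X has camera coordinates R X + t. Camera axes: x right, y down, z forward; pixel columns grow to the right and rows downward; lengths in m; the calibration is good to about 2 mm. A picture is of the moment at which its call begins. There is no depth.
- ctrl.sign_off(): hands the job in; it is judged then, once.
The state is a dict: "time_s": time; "joint_pos": joint angles; "qvel": joint speeds; "joint_efforts": joint torques, N m; "eef_pos": TCP position; "tool_rot": TCP orientation; "ft_force": force on the tool from outside, world axes, zero at the start; "wrist_torque": the same for the moment, N m; "opening": opening from 0.0 (shut) to 1.0 (fully open); "grasp_force": force on a finger pad.
Only numpy, scipy, OpenCV 4.12 (cv2) and the standard library are available. Lean on these libraries where they do the work, as an engineer would, in place of code of your own. Each camera call takes 0.05 s, during which the arm holds its last target. There are 200 camera calls.

## Working session

There is one attempt and no reset: what is moved stays moved. The work goes in short steps, Python scripts to look and compute and a tool call to move; the robot and the scene stay as the last step left them, time stands still between calls to the robot, and variables do not carry over. Pictures are saved under pics/ and viewed, at most 10 in all, crops included, and the job is handed in when it is done.

Besides the shell and the picture viewer there is one more tool, called after "Emit:" as name(argument=value, ...) on one line, values as JSON. servo_tool: Moves the arm, as the interface text tells. Its arguments: {"type":"object","properties":{"increments":{"type":"array"},"grip_force":{"type":"number"}},"required":["increments"]}

```bash
mkdir -p pics
python3 - <<'E'
from bench import ctrl
import cv2,numpy as np,pickle
s=ctrl.observe();print(s['time_s'],s['eef_pos'],s['tool_rot'],s['ft_force'],s['opening'],ctrl.pinch_z)
F={}
for n in("scene","top"):
    f=ctrl.grab_frame(n);F[n]=f;cv2.imwrite(f"pics/{n}0.png",f["color"]);print(n,f["fx"],f["cx"],f["cy"],f["R"],f["t"],-np.array(f["R"]).T@f["t"])
pickle.dump(F,open("f0.pkl","wb"))
E
```

```text
0.0 [0.26758395 0.56442345 0.23069804] [[-9.03577937e-01  4.28423307e-01 -6.18231213e-04]
 [ 4.28423742e-01  9.03577302e-01 -1.07525891e-03]
 [ 9.79537135e-05 -1.23644516e-03 -9.99999231e-01]] [-0.34634166  0.14634301  0.25721517] 0.9998132988690303 0.0187
scene 584.5335921186422 324.50381337060617 241.52194998755732 [[-0.35806819  0.93365274 -0.00892946]
 [ 0.72011537  0.27006104 -0.63914074]
 [-0.594324   -0.23528621 -0.76903796]] [ 0.18789543 -0.3677438   1.79525956] [1.39906319 0.34628401 1.14726051]
top 590.3507000102829 323.1004543842096 234.11360218666937 [[ 0.01788108 -0.9998278   0.0049627 ]
 [-0.99678805 -0.0182138  -0.07798621]
 [ 0.07806317 -0.00355229 -0.99694209]] [-0.01833993  0.58491036  1.43573638] [ 0.47128145 -0.00258318  1.47705198]
```

View pics/top0.png

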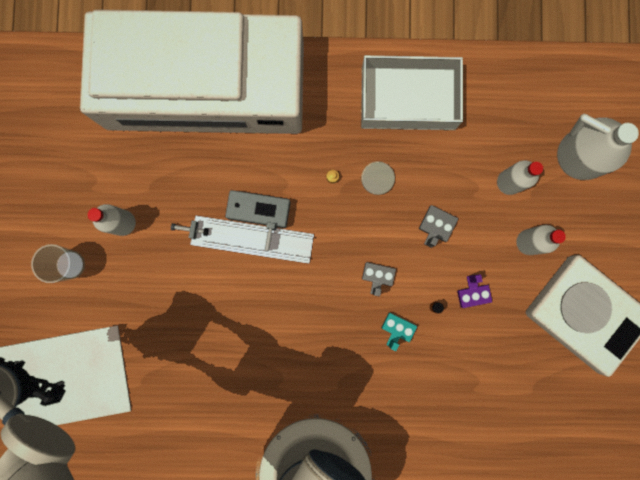

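View pics/scene0.png

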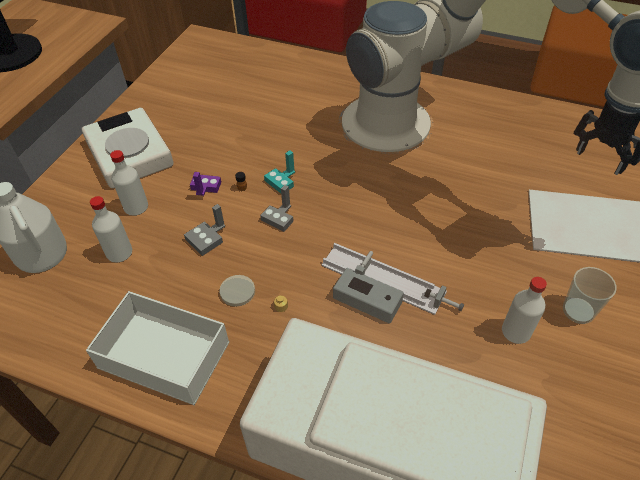

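The top view shows the lane at about (190–313, 215–262), with the stop on the left (195, 230), the flap near (270, 240) and the open end on the right. There are two grey candidates: A at (438, 225) and B at (379, 277). Purple (475, 293) and turquoise (400, 328) are look-alikes. B looks narrower, so I'll check it in an enlarged crop.

```bash
cat > h.py <<'E'
import numpy as np,cv2,pickle
def ray(f,u,v):
    R=np.array(f["R"]);c=-R.T@np.array(f["t"]);d=R.T@np.array([(u-f["cx"])/f["fx"],(v-f["cy"])/f["fy"],1]);return c,d/np.linalg.norm(d)
def onz(f,u,v,z):
    c,d=ray(f,u,v);return c+d*(z-c[2])/d[2]
def proj(f,X):
    p=np.array(f["R"])@np.asarray(X)+np.array(f["t"]);return np.array([f["fx"]*p[0]/p[2]+f["cx"],f["fy"]*p[1]/p[2]+f["cy"]])
def white(f,box,thr=200):
    x0,y0,x1,y1=box;g=f["color"][y0:y1,x0:x1].min(2)
    n,l,s,c=cv2.connectedComponentsWithStats((g>thr).astype(np.uint8))
    return [(s[i,4],c[i]+[x0,y0]) for i in range(1,n) if s[i,4]>8]
E
python3 - <<'E'
from h import *
F=pickle.load(open("f0.pkl","rb"));f=F["top"];I=f["color"]
a=cv2.resize(I[190:310,350:470],None,fx=4.2,fy=4.2,interpolation=2)
b=cv2.resize(I[180:270,165:325],None,fx=5,fy=5,interpolation=2)
cv2.imwrite("pics/ca.png",a);cv2.imwrite("pics/cb.png",b)
for box in((415,200,465,250),(360,255,400,297)):
    L=white(f,box,170)
    for A,c in L: print(A,c.round(1),onz(f,*c,.022).round(4))
    x0,y0,x1,y1=box;h=cv2.cvtColor(I[y0:y1,x0:x1],cv2.COLOR_BGR2HSV)
    m=((h[...,1]<60)).astype(np.uint8);cn=max(cv2.findContours(m,0,2)[0],key=cv2.contourArea)
    print(cv2.contourArea(cn),cv2.minAreaRect(cn))
E
```

```text
35 [430.1 218.3] [ 0.6293 -0.2722  0.022 ]
37 [438.8 222.8] [ 0.6187 -0.2939  0.022 ]
35 [447.4 227.2] [ 0.6079 -0.3154  0.022 ]
847.0 ((20.700000762939453, 28.100000381469727), (29.963314056396484, 37.11872863769531), 26.56505012512207)
38 [369.1 271.6] [ 0.4947 -0.1226  0.022 ]
38 [378.8 273.8] [ 0.4898 -0.1467  0.022 ]
39 [388.1 275.9] [ 0.4851 -0.1696  0.022 ]
576.0 ((17.157304763793945, 24.65168571472168), (30.430988311767578, 29.53154945373535), 12.994616508483887)
```

View pics/ca.png

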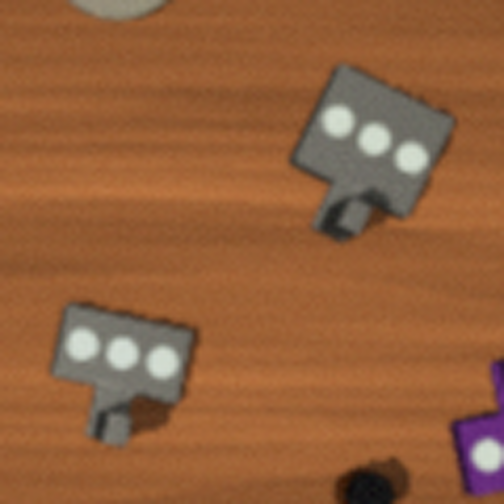

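View pics/cb.png

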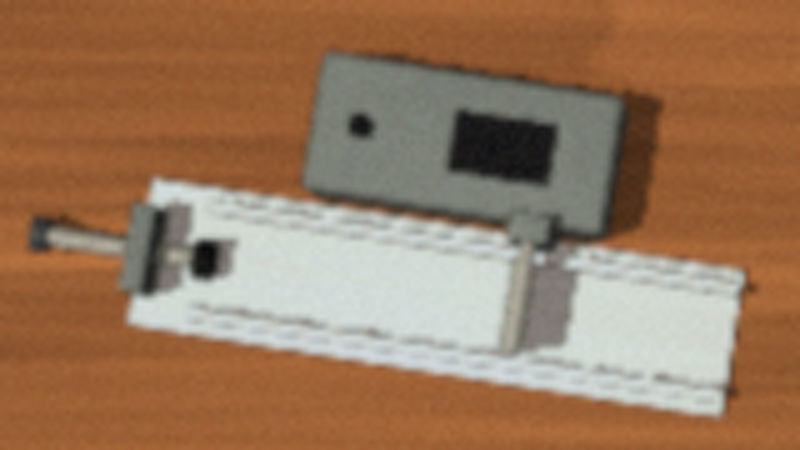

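B's sled is about 20 px wide across its discs and A's is about 30 px. That makes B at (379, 277) the narrow carrier, with its post at (377, 290) towards the robot. The lane's open side (+y) also faces the robot. In the crop, the flap's hinge bar runs from (528, 245) to (510, 350), the stop face is near x=155 and the buffer is at (205, 258).

```bash
cat >> h.py <<'E'
def tri(pairs):
    A=np.zeros((3,3));b=np.zeros(3)
    for f,u,v in pairs:
        c,d=ray(f,u,v);P=np.eye(3)-np.outer(d,d);A+=P;b+=P@c
    X=np.linalg.solve(A,b);return X,[np.round(proj(f,X)-[u,v],1) for f,u,v in pairs]
E
python3 - <<'E'
from h import *
F=pickle.load(open("f0.pkl","rb"));t=F["top"];s=F["scene"]
T=sorted([c for A,c in white(t,(360,255,400,297),170)],key=lambda c:c[0])
S=sorted([c for A,c in white(s,(255,198,300,235),170)],key=lambda c:-c[0]); print(S)
for a,b in zip(T,S): print(tri([(t,*a),(s,*b)]), onz(s,*b,.022))
# lane outline, top view
for f,box in((t,(165,180,325,270)),(s,(310,235,470,320))):
    x0,y0,x1,y1=box;I=f["color"][y0:y1,x0:x1];h=cv2.cvtColor(I,cv2.COLOR_BGR2HSV)
    m=((h[...,1]<45)&(h[...,2]>165)).astype(np.uint8)
    m=cv2.morphologyEx(m,cv2.MORPH_CLOSE,np.ones((3,3)))
    cn=max(cv2.findContours(m,0,1)[0],key=cv2.contourArea)
    ap=cv2.approxPolyDP(cn,3,True)[:,0]+[x0,y0]
    for p in ap: print(p,onz(f,*p,.02).round(4)[:2],onz(f,*p,.006).round(4)[:2])
I=s["color"][225:325,310:470];cv2.imwrite("pics/cs.png",cv2.resize(I,None,fx=5,fy=5,interpolation=2))
E
```

```text
[array([283.69565217, 218.60869565]), array([276.2 , 214.88]), array([268.63636364, 211.31818182])]
(array([ 0.49500856, -0.12331359,  0.02295918]), [array([ 0.3, -0.1]), array([0.3, 0. ])]) [ 0.49451719 -0.12457273  0.022     ]
(array([ 0.49002533, -0.14708943,  0.02301016]), [array([ 0.2, -0.1]), array([0.2, 0. ])]) [ 0.48938491 -0.14809142  0.022     ]
(array([ 0.48547726, -0.17031685,  0.023189  ]), [array([ 0.4, -0.1]), array([0.4, 0. ])]) [ 0.48479828 -0.17179869  0.022     ]
[195 217] [0.6221 0.3104] [0.6236 0.3135]
[203 221] [0.6125 0.2903] [0.6139 0.2931]
[203 227] [0.5976 0.2898] [0.5988 0.2926]
[211 228] [0.5955 0.2699] [0.5967 0.2726]
[211 234] [0.5806 0.2695] [0.5816 0.2721]
[202 234] [0.5802 0.2917] [0.5812 0.2945]
[192 239] [0.5673 0.316 ] [0.5683 0.319 ]
[191 244] [0.5549 0.318 ] [0.5557 0.3211]
[309 260] [0.5207 0.0259] [0.5212 0.0261]
[312 234] [0.5852 0.0197] [0.5862 0.0199]
[283 229] [0.5963 0.0917] [0.5975 0.0927]
[278 232] [0.5886 0.1039] [0.5897 0.105 ]
[278 248] [0.5489 0.103 ] [0.5497 0.104 ]
[268 250] [0.5435 0.1276] [0.5442 0.1288]
[269 233] [0.5857 0.1261] [0.5868 0.1274]
[264 226] [0.6029 0.139 ] [0.6041 0.1403]
[365 271] [0.5798 0.1256] [0.5696 0.1229]
[366 275] [0.5903 0.1316] [0.5802 0.129 ]
[424 301] [0.6139 0.2803] [0.6042 0.2795]
[421 306] [0.6297 0.2774] [0.6201 0.2766]
[403 299] [0.6256 0.2335] [0.616  0.2321]
[436 311] [0.6308 0.3129] [0.6213 0.3125]
[427 306] [0.6249 0.2903] [0.6152 0.2896]
[430 300] [0.6063 0.2926] [0.5965 0.2919]
[421 298] [0.6083 0.2717] [0.5984 0.2708]
[426 288] [0.5767 0.2753] [0.5665 0.2745]
[370 264] [0.5554 0.1302] [0.5449 0.1276]
```

View pics/cs.png

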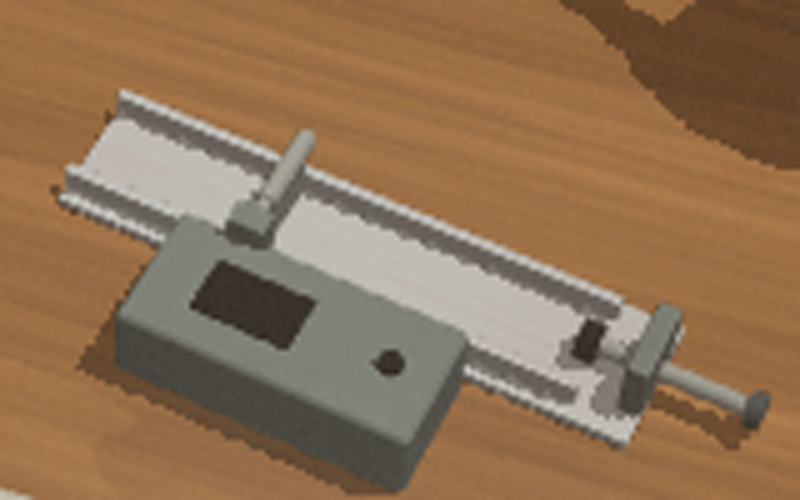

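Run:
```python
from h import *
from bench import ctrl
f=ctrl.grab_frame("wrist");o=ctrl.observe();R=np.array(f["R"]);c=-R.T@f["t"];Q=np.array(o["tool_rot"])
print("cam in tool",Q.T@(c-o["eef_pos"]),"axes in tool\n",(R@Q).round(3),f["fx"],f["cx"],f["cy"])
F=pickle.load(open("f0.pkl","rb"));t=F["top"];s=F["scene"]
print("hinge_end",tri([(t,267,250),(s,371.6,252)]))
# hinge line direction etc.
c0=np.array([.490,-.147]);d=np.array([.0096,.047]);d/=np.linalg.norm(d);print("carrier yaw",np.degrees(np.arctan2(d[1],d[0])),"post",c0+.044*np.array([-d[1],d[0]]))
```

```text
cam in tool [ 0.0662688  -0.00056779 -0.14188092] axes in tool
 [[ 0.     1.     0.001]
 [-0.966  0.    -0.258]
 [-0.258 -0.001  0.966]] 353.61550836504983 320.59847058566965 230.58310527320518
hinge_end (array([0.54187264, 0.12777345, 0.04971994]), [array([-0.2,  0.1]), array([-0.2,  0. ])])
carrier yaw 78.45582606932616 post [ 0.44689009 -0.13819457]
```

Emit:
servo_tool(increments=[[1,-1,-0.73,0,0],[1,-1,-0.73,0,0],[1,-1,-0.73,0,0],[1,-1,-0.73,0,0],[1,-1,-0.73,0,0],[1,-1,-0.73,0,0],[1,-1,-0.73,0,0],[1,-1,-0.73,0,0]])

```text
time_s: 1.15
eef_pos: [0.5047, 0.1276, 0.2313]
tool_rot: [[-0.904, 0.429, 0.0], [0.429, 0.904, 0.0], [0.0, 0.0, -1.0]]
ft_force: [1.0, 0.2, 0.6]
opening: 1.0
grasp_force: 0.0
```

Emit:
servo_tool(increments=[[1,0,0,0,-9.3],[1,0,0,0,-9.4],[1,0,0,0,0]])

```text
time_s: 1.52
eef_pos: [0.504, 0.1293, 0.2311]
tool_rot: [[-0.993, 0.117, -0.0], [0.117, 0.993, -0.0], [0.0, -0.0, -1.0]]
ft_force: [0.4, -0.0, -0.8]
opening: 1.002
grasp_force: 0.0
```

Run:
```python
from h import *
from bench import ctrl
f=ctrl.grab_frame("wrist");o=ctrl.observe();pickle.dump(f,open("w1.pkl","wb"));cv2.imwrite("pics/w1.png",f["color"]);print(o["eef_pos"],o["tool_rot"][0],o["time_s"],proj(f,[.5419,.1278,.05]))
```

```text
[0.50400101 0.12948096 0.2311722 ] [-9.92794619e-01  1.19828110e-01 -2.62451749e-04] 1.575 [323.98955708 248.8037379 ]
```

View pics/w1.png

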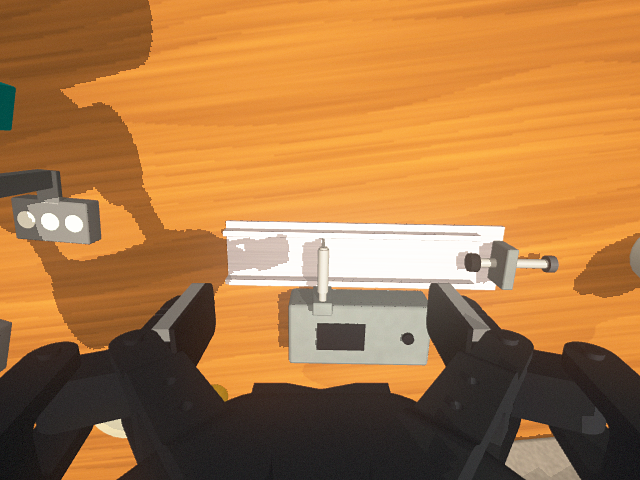

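The wrist view has the lane from (226, 221) to (505, 290). The hinge pin tip is at (323, 247), matching the triangulated hinge_end, with the stop at (505, 265) and the buffer at (473, 262). I'll fit the rail edges for the lane's yaw and middle.

Run:
```python
from h import *
f=pickle.load(open("w1.pkl","rb"));g=f["color"][...,0].astype(float)  # blue: wood dark, lane bright
def edge(c,r0,r1,rise):
    d=np.diff(cv2.GaussianBlur(g[:,c-1:c+2],(1,3),0)[r0:r1].mean(1));d=d if rise else -d
    i=int(np.argmax(d));w=d[max(0,i-1):i+2].clip(0);return r0+max(0,i-1)+.5+(w*np.arange(len(w))).sum()/w.sum(),d[i]
for name,r0,r1,rise in(("near outer",212,232,1),("far outer",278,300,0),("near dark",226,246,0),("far dark",268,284,0)):
    P=[]
    for c in list(range(335,455)):
        r,s=edge(c,r0,r1,rise)
        if s>12:P.append((c,r))
    if len(P)<20: print(name,len(P));continue
    P=np.array(P,np.float32);vx,vy,x,y=cv2.fitLine(P,cv2.DIST_HUBER,0,.01,.01).ravel()
    a=lambda u:y+(u-x)*vy/vx
    out=[]
    for z in(.0,.006,.02):
        A=onz(f,340,a(340),z);B=onz(f,450,a(450),z);d=B-A;yaw=np.arctan2(d[1],d[0])
        n=np.array([-np.sin(yaw),np.cos(yaw)]);out.append((z,round(np.degrees(yaw),2),round(float(n@(A[:2]-[.5419,.1278])+.024),4)))
    print(name,len(P),round(float(vy/vx),4),a(395).round(2),out)
print(g[214:296,400].astype(int)); print(g[214:296,360].astype(int))
```

```text
near outer 120 0.02 223.68 [(0.0, np.float64(82.1), 0.0381), (0.006, np.float64(82.1), 0.0396), (0.02, np.float64(82.1), 0.0429)]
far outer 120 0.0045 287.22 [(0.0, np.float64(83.01), -0.0377), (0.006, np.float64(83.01), -0.035), (0.02, np.float64(83.01), -0.0288)]
near dark 120 0.0187 230.85 [(0.0, np.float64(82.17), 0.03), (0.006, np.float64(82.17), 0.0315), (0.02, np.float64(82.17), 0.0352)]
far dark 120 0.0191 277.74 [(0.0, np.float64(82.12), -0.0248), (0.006, np.float64(82.12), -0.0224), (0.02, np.float64(82.12), -0.0166)]
[ 80  82  82  86  80  83  83  86  82 112 171 255 255 253 253 253 255 207
 163 162 218 255 254 253 253 233 252 252 252 252 252 251 251 251 252 253
 253 251 251 251 252 253 253 252 250 250 252 251 251 253 252 251 251 252
 251 252 252 250 251 251 251 251 251 255 201 163 169 147 164 255 253 252
 253 255 125  84 107 111 109 110 114 109]
[ 87  89  85  87  91  86  86  83  97 157 255 255 253 253 254 255 234 166
 166 193 255 255 254 253 251 252 252 252 253 252 252 251 251 251 253 253
 251 251 251 251 252 252 252 251 249 251 251 251 252 252 252 251 252 251
 251 252 252 251 252 251 249 251 254 229 162 167 171 134 255 254 253 254
 255 164  88  85 108 112 111 109 110 112]
```

Emit:
servo_tool(increments=[[1,0.08,-0.91,0.27,0],[1,0.08,-0.91,0.27,0],[1,0.08,-0.91,0.27,0],[1,0.08,-0.91,0.27,0],[1,0.08,-0.91,0.27,0],[1,0.08,-0.91,0.27,0],[1,0,0,0,4.6],[1,0,0,0,0]])

```text
time_s: 2.58
eef_pos: [0.4485, -0.139, 0.1502]
tool_rot: [[-0.98, 0.199, -0.0], [0.199, 0.98, 0.0], [0.0, 0.0, -1.0]]
ft_force: [-0.5, -0.0, -0.2]
opening: 0.999
grasp_force: 0.0
```

```bash
cat >> h.py <<'E'
def discs(f,z):
    I=f["color"];m=(I.min(2)>205).astype(np.uint8)
    out=[]
    for c in cv2.findContours(m,0,1)[0]:
        A=cv2.contourArea(c)
        if 100<A<2000:
            (x,y),r=cv2.minEnclosingCircle(c)
            if A/(np.pi*r*r)>.6:
                M=cv2.moments(c);u,v=M["m10"]/A,M["m01"]/A;out.append((round(u,1),round(v,1),round(A),onz(f,u,v,z).round(4)))
    return out
E
python3 - <<'E'
from h import *
from bench import ctrl
f=ctrl.grab_frame("wrist");o=ctrl.observe();pickle.dump(f,open("w2.pkl","wb"));cv2.imwrite("pics/w2.png",f["color"]);print(o["eef_pos"],o["tool_rot"][0],o["time_s"])
for d in discs(f,.022):print(d)
E
```

```text
[ 0.44861627 -0.13862705  0.15031287] [-9.80590958e-01  1.96064715e-01  3.90045941e-06] 2.625
(349.9, 273.0, 357, array([ 0.4938, -0.1241,  0.022 ]))
(320.9, 272.7, 322, array([ 0.4888, -0.1473,  0.022 ]))
(291.0, 272.5, 301, array([ 0.4839, -0.1712,  0.022 ]))
(21.9, 270.2, 320, array([ 0.4383, -0.3858,  0.022 ]))
(46.8, 258.9, 314, array([ 0.4332, -0.3621,  0.022 ]))
(248.6, 132.0, 432, array([ 0.3698, -0.1775,  0.022 ]))
(216.3, 123.9, 434, array([ 0.3596, -0.1993,  0.022 ]))
(183.6, 115.7, 439, array([ 0.3493, -0.221 ,  0.022 ]))
```

View pics/w2.png

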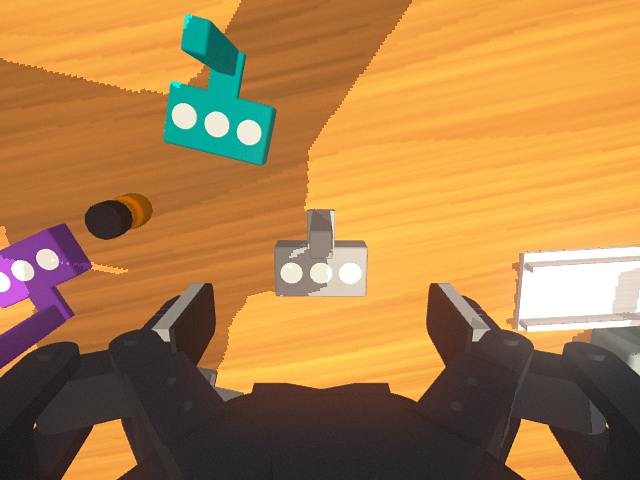

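The wrist view shows the grey carrier at (321, 272), with its discs at (291/321/350, 273) and its post at (320, 228) towards the robot. It agrees with the top/scene estimate to about 1.5 mm, and it is clearly neither the turquoise (217, 124) nor the purple (30, 265) look-alike. I'll go down and grip the post.

Emit:
servo_tool(increments=[[1,0.06,0,0,0.6],[1,0,0,0.6,0],[1,0,0,0.6,0],[1,0,0,0.5,0],[1,0,0,0.33,0],[1,0,0,0,0]], grip_force=80)

```text
time_s: 3.38
eef_pos: [0.4451, -0.1375, 0.0482]
tool_rot: [[-0.979, 0.205, -0.002], [0.205, 0.979, 0.001], [0.002, 0.0, -1.0]]
ft_force: [-0.6, 0.1, 0.4]
opening: 0.999
grasp_force: 0.0
```

Emit:
servo_tool(increments=[[0,0,0,0,0],[0,0,0,0,0],[0,0,0,0,0],[0,0,0,0,0],[0,0,0,0,0],[0,0,0,0,0]], grip_force=80)

```text
time_s: 4.12
eef_pos: [0.4457, -0.1383, 0.0492]
tool_rot: [[-0.979, 0.206, 0.0], [0.206, 0.979, -0.0], [-0.0, -0.0, -1.0]]
ft_force: [-1.3, 1.4, 10.5]
opening: 0.155
grasp_force: 77.8
```

Emit:
servo_tool(increments=[[0,0,0,-0.3,0],[0,0,0,-0.6,0],[0,0,0,-0.6,0],[0,0,0,-0.3,0],[0,0,0,0,0],[0,0,0,0,0]])

```text
time_s: 4.88
eef_pos: [0.4452, -0.1381, 0.1381]
tool_rot: [[-0.979, 0.206, -0.001], [0.206, 0.979, 0.0], [0.001, 0.0, -1.0]]
ft_force: [0.9, 0.5, -4.2]
opening: 0.155
grasp_force: 78.2
```

Emit:
servo_tool(increments=[[0,-0.04,0.4,0,0],[0,-0.08,0.7,0,0],[0,-0.1,0.9,0,0],[0,-0.1,0.9,0,0],[0,-0.08,0.84,0,0],[0,-0.04,0.6,0,0],[0,0,0,0,-4],[0,0,0,0,0]])

```text
time_s: 5.88
eef_pos: [0.5112, 0.0699, 0.1377]
tool_rot: [[-0.991, 0.136, -0.002], [0.136, 0.991, -0.0], [0.002, -0.0, -1.0]]
ft_force: [-0.7, -0.0, -3.8]
opening: 0.148
grasp_force: 78.8
```

```bash
cat >> h.py <<'E'
O=np.array([.5642,.1247]);yaw=np.radians(82.15);ex=np.array([np.cos(yaw),np.sin(yaw)]);ey=np.array([-ex[1],ex[0]])
def lane(p): q=np.asarray(p)[:2]-O;return np.array([ex@q,ey@q]).round(4)
E
python3 - <<'E'
from h import *
from bench import ctrl
f=ctrl.grab_frame("wrist");o=ctrl.observe();pickle.dump(f,open("w3.pkl","wb"));cv2.imwrite("pics/w3.png",f["color"]);print(o["eef_pos"],o["tool_rot"],o["time_s"],o["ft_force"],lane(o["eef_pos"]))
dz=o["eef_pos"][2]-.0492
for z in(.022,):
  for d in discs(f,z+dz):print(d,lane(d[3]))
E
```

```text
[0.51123772 0.06951401 0.13792355] [[-9.90393939e-01  1.38264928e-01 -1.62971371e-03]
 [ 1.38265197e-01  9.90395241e-01 -5.30484070e-05]
 [ 1.60672597e-03 -2.77871508e-04 -9.99998671e-01]] 5.925 [ 0.56737241 -0.20330533 -3.43880933] [-0.0619  0.0449]
```

View pics/w3.png

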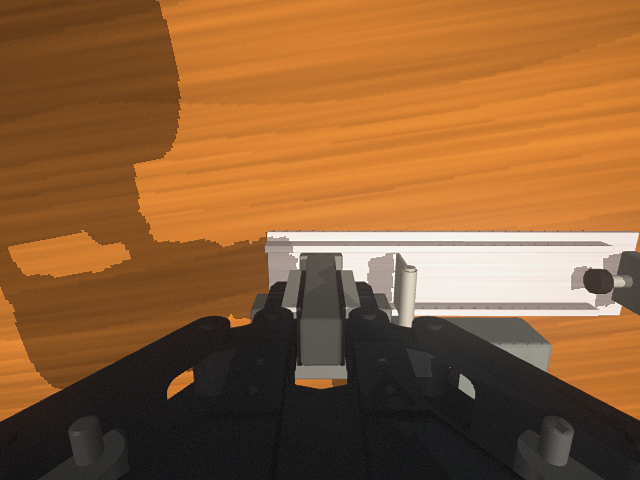

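The view shows the gripped post at (320, 310) above the lane's near end, with the hinge pin at (405, 285) and the buffer at (598, 280). The gripper hides the discs here. I'll check the held carrier's tilt in the other cameras and refine the lane from this closer view.

Run:
```python
from h import *
from bench import ctrl
t=ctrl.grab_frame("top");s=ctrl.grab_frame("scene");pickle.dump((t,s),open("ts4.pkl","wb"))
a=proj(t,[.556,.063,.115]).astype(int);b=proj(s,[.556,.063,.115]).astype(int);print(a,b)
A=cv2.resize(t["color"][a[1]-45:a[1]+45,a[0]-65:a[0]+65],None,fx=4,fy=4,interpolation=2);B=cv2.resize(s["color"][b[1]-45:b[1]+45,b[0]-65:b[0]+65],None,fx=4,fy=4,interpolation=2)
cv2.imwrite("pics/ts4.png",cv2.hconcat([A,B])[:, :] if 0 else cv2.vconcat([A,B])[:600*2]);
C=cv2.vconcat([A,B]);cv2.imwrite("pics/ts4.png",cv2.resize(C,None,fx=.83,fy=.83))
for f,p in((t,a),(s,b)):
    for A,c in white(f,(p[0]-40,p[1]-30,p[0]+40,p[1]+30),185):print(A,c.round(1))
f=pickle.load(open("w3.pkl","rb"));g=f["color"][...,0].astype(int);print(g[225:262,470]);print(g[285:330,470])
```

```text
[292 243] [344 231]
36 [257.3 257.8]
33 [270.3 256.8]
14 [285.4 257.3]
10 [295.4 257.2]
14 [310.1 258.3]
15 [336.1 229.5]
28 [344.1 232.2]
27 [353.4 236. ]
[ 66  71  66  71  67  77 127 200 234 239 239 237 237 237 237 242 164 128
 136 139 130 231 237 236 236 236 232 222 233 232 233 235 235 235 231 233
 231]
[231 233 233 233 231 232 234 235 231 229 233 233 229 228 229 231 235 187
 131 130 139 136 135 131 183 229 234 234 235 235 230  83  66  85  87  86
  85  85  86  86  85  85  86  82  86]
```

View pics/ts4.png

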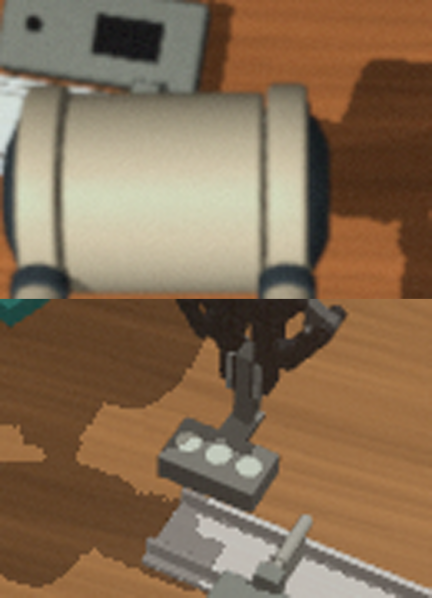

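The top view is blocked by the arm. The scene crop shows the carrier held over the lane entry, with discs at about (344, 232) and (353, 236). I'll compare them with where a level carrier would project.

Run:
```python
from h import *
t,s=pickle.load(open("ts4.pkl","rb"));Q=np.array([.5112,.0695])
ty=np.array([.1383,.9904]);tx=np.array([-.9904,.1383])
for z in (.1107,.1067,.1147):
    for k in(-.024,0,.024):
        c=Q-.044*tx+k*ty;print(z,k,proj(s,[*c,z]).round(1))
I=s["color"];x0,y0=320,215
g=I[y0:y0+35,x0:x0+50].min(2)
for thr in(120,135,150,165):
    print(thr,[(a,c.round(1)) for a,c in white(s,(x0,y0,x0+50,y0+32),thr)])
f=pickle.load(open("w3.pkl","rb"));
for n,r,z,y in(("near rail outer base",240.7,.006,.030),("near rail outer top",245.6,.02,.030),("near inner top",251.8,.02,.024),("far inner base",302,.006,-.024),("far inner top",309,.02,-.024),("far outer top",315.7,.02,-.03)):
    print(n,lane(onz(f,470,r,z)),y)
```

```text
0.1107 -0.024 [335.8 228.5]
0.1107 0 [344.8 232.2]
0.1107 0.024 [354.  235.9]
0.1067 -0.024 [335.8 229.6]
0.1067 0 [344.8 233.3]
0.1067 0.024 [353.9 237. ]
0.1147 -0.024 [335.8 227.3]
0.1147 0 [344.9 231. ]
0.1147 0.024 [354.  234.8]
120 [(np.int32(34), array([335.5, 229. ])), (np.int32(42), array([344.4, 232.4])), (np.int32(44), array([353.5, 236. ])), (np.int32(11), array([338.4, 244.9]))]
135 [(np.int32(21), array([336.3, 229.6])), (np.int32(41), array([344.3, 232.5])), (np.int32(41), array([353.5, 236.2]))]
150 [(np.int32(20), array([336.2, 229.6])), (np.int32(40), array([344.4, 232.4])), (np.int32(40), array([353.5, 236.2]))]
165 [(np.int32(16), array([335.9, 229.6])), (np.int32(33), array([344.3, 232.4])), (np.int32(32), array([353.5, 236.1]))]
near rail outer base [0.0586 0.0302] 0.03
near rail outer top [0.0528 0.0305] 0.03
near inner top [0.0534 0.0254] 0.024
far inner base [ 0.0644 -0.0238] -0.024
far inner top [ 0.0586 -0.0231] -0.024
far outer top [ 0.0593 -0.029 ] -0.03
```

The carrier hangs level (within 1 mm) and the lane frame checks out to about 0.5 mm. I'll lower it over the lane.

Emit:
servo_tool(increments=[[0,-0.01,0,0.2,0],[0,0,0,0.4,0],[0,0,0,0.4,0],[0,0,0,0.2,0],[0,0,0,0.08,0],[0,0,0,0,0]])

```text
time_s: 6.78
eef_pos: [0.5124, 0.0694, 0.0749]
tool_rot: [[-0.991, 0.137, 0.0], [0.137, 0.991, 0.0], [-0.0, 0.0, -1.0]]
ft_force: [0.2, -0.7, -2.0]
opening: 0.15
grasp_force: 78.8
```

Emit:
servo_tool(increments=[[0,0,0,0.06,0],[0,0,0,0.06,0],[0,0,0,0.06,0],[0,0,0,0.06,0],[0,0,0,0,0]])

```text
time_s: 7.4
eef_pos: [0.5121, 0.0695, 0.0625]
tool_rot: [[-0.991, 0.137, -0.0], [0.137, 0.991, -0.0], [0.0, -0.0, -1.0]]
ft_force: [-0.2, 0.3, -3.8]
opening: 0.149
grasp_force: 78.8
```

Emit:
servo_tool(increments=[[0,0,0,0.05,0],[0,0,0,0.04,0],[0,0,0,0.03,0],[0,0,0,0.02,0],[0,0,0,0,0],[0,0,0,0,0]])

```text
time_s: 8.15
eef_pos: [0.5123, 0.0695, 0.0558]
tool_rot: [[-0.991, 0.137, 0.0], [0.137, 0.991, 0.0], [-0.0, 0.0, -1.0]]
ft_force: [0.3, 1.6, -3.5]
opening: 0.15
grasp_force: 78.8
```

Emit:
servo_tool(increments=[[0,0,0,0.01,0],[0,0,0,0.01,0],[0,0,0,0,0],[0,0,0,0,0]])

```text
time_s: 8.65
eef_pos: [0.5122, 0.0695, 0.0552]
tool_rot: [[-0.991, 0.137, 0.0], [0.137, 0.991, 0.0], [-0.0, 0.0, -1.0]]
ft_force: [-2.9, 0.7, 8.5]
opening: 0.154
grasp_force: 80.8
```

Emit:
servo_tool(increments=[[0,0,0,-0.01,0],[0,0,0,0,0],[0,0,0,0,0],[0,0,0,0,0]])

```text
time_s: 9.15
eef_pos: [0.5122, 0.0695, 0.0553]
tool_rot: [[-0.991, 0.137, -0.0], [0.137, 0.991, -0.0], [0.0, -0.0, -1.0]]
ft_force: [-2.1, -0.4, -0.2]
opening: 0.154
grasp_force: 79.2
```

Run:
```python
from h import *
from bench import ctrl
o=ctrl.observe();print(lane(o["eef_pos"]),o["eef_pos"],o["ft_force"],o["wrist_torque"])
f=pickle.load(open("w1.pkl","rb"));print("buffer",lane(onz(f,465,262,.018)),lane(onz(f,481,262,.018)),"stop face top",lane(onz(f,493,263,.04)))
f=pickle.load(open("w3.pkl","rb"));print("buffer",lane(onz(f,584,280,.018)))
s=ctrl.grab_frame("scene");c=O-.062*ex
print([proj(s,[*(c+k*ex),.028]).round(1) for k in(-.024,0,.024)],[(a,q.round(1)) for a,q in white(s,(325,238,365,275),150)])
```

```text
[-0.0618  0.0439] [0.51223363 0.06949649 0.05528518] [-2.06866255 -0.44768098 -0.17173441] [ 0.05713973  0.19840101 -0.02287775]
buffer [0.1509 0.0005] [0.1679 0.0008] stop face top [0.1693 0.0078]
buffer [0.1474 0.0013]
[array([335.4, 250.8]), array([344. , 254.5]), array([352.8, 258.1])] [(np.int32(17), array([335.8, 252. ])), (np.int32(36), array([343.7, 254.7])), (np.int32(13), array([360.3, 253.9])), (np.int32(36), array([352.5, 258.4])), (np.int32(37), array([335.9, 263.3])), (np.int32(28), array([332.9, 268.2]))]
```

Disc pixels match a carrier seated on the floor, with vertical force near 0. The buffer face is at about lane x = 0.147–0.151. I'll start the slide.

Emit:
servo_tool(increments=[[0,0,0.05,0,0],[0,0,0.1,0,0],[0,0,0.12,0,0],[0,0,0.12,0,0],[0,0,0.12,0,0],[0,0,0.12,0,0],[0,0,0.12,0,0],[0,0,0.1,0,0]])

```text
time_s: 10.2
eef_pos: [0.5181, 0.1119, 0.0553]
tool_rot: [[-0.991, 0.137, -0.0], [0.137, 0.991, -0.0], [0.0, -0.0, -1.0]]
ft_force: [1.0, -3.9, 0.1]
opening: 0.148
grasp_force: 79.2
```

Emit:
servo_tool(increments=[[0,0,0.12,0,0],[0,0,0.15,0,0],[0,0,0.15,0,0],[0,0,0.15,0,0],[0,0,0.15,0,0],[0,0,0.15,0,0],[0,0,0.1,0,0],[0,0,0,0,0]])

```text
time_s: 11.2
eef_pos: [0.5248, 0.1603, 0.0553]
tool_rot: [[-0.991, 0.137, 0.0], [0.137, 0.991, 0.001], [-0.0, 0.001, -1.0]]
ft_force: [-1.2, 4.3, 0.4]
opening: 0.159
grasp_force: 79.3
```

Emit:
servo_tool(increments=[[0,0,0.1,0,0],[0,0,0.15,0,0],[0,0,0.15,0,0],[0,0,0.15,0,0],[0,0,0.15,0,0],[0,0,0.13,0,0],[0,0,0.1,0,0],[0,0,0.04,0,0]])

```text
time_s: 12.2
eef_pos: [0.5314, 0.2081, 0.0553]
tool_rot: [[-0.991, 0.137, 0.0], [0.137, 0.991, 0.0], [-0.0, 0.0, -1.0]]
ft_force: [-0.8, -2.8, 0.7]
opening: 0.151
grasp_force: 79.2
```

Emit:
servo_tool(increments=[[0,0,0.04,0,0],[0,0,0.04,0,0],[0,0,0.04,0,0],[0,0,0.04,0,0]])

```text
time_s: 12.7
eef_pos: [0.5325, 0.2157, 0.0553]
tool_rot: [[-0.991, 0.137, -0.0], [0.137, 0.991, -0.0], [0.0, -0.0, -1.0]]
ft_force: [-0.5, -1.2, -0.8]
opening: 0.151
grasp_force: 79.1
```

Run:
```python
from h import *
from bench import ctrl
o=ctrl.observe();print(o["time_s"],lane(o["eef_pos"]),o["ft_force"])
```

```text
12.7 [0.0858 0.0438] [-0.52761683 -1.17662388 -0.81713898]
```

Emit:
servo_tool(increments=[[0,0,0.03,0,0],[0,0,0.03,0,0],[0,0,0.03,0,0],[0,0,0.03,0,0],[0,0,0.03,0,0],[0,0,0.03,0,0]])

```text
time_s: 13.45
eef_pos: [0.5337, 0.2246, 0.0553]
tool_rot: [[-0.991, 0.137, -0.0], [0.137, 0.991, -0.0], [0.0, -0.0, -1.0]]
ft_force: [0.1, -1.0, -0.4]
opening: 0.155
grasp_force: 79.1
```

Emit:
servo_tool(increments=[[0,0,0.02,0,0],[0,0,0.02,0,0],[0,0,0.02,0,0],[0,0,0.02,0,0]])

```text
time_s: 13.95
eef_pos: [0.5343, 0.2285, 0.0553]
tool_rot: [[-0.991, 0.137, 0.0], [0.137, 0.991, -0.0], [-0.0, -0.0, -1.0]]
ft_force: [-0.5, -1.1, -0.6]
opening: 0.154
grasp_force: 79.1
```

Emit:
servo_tool(increments=[[0,0,0.02,0,0],[0,0,0.02,0,0],[0,0,0.02,0,0],[0,0,0.02,0,0]])

```text
time_s: 14.45
eef_pos: [0.5348, 0.2325, 0.0553]
tool_rot: [[-0.991, 0.137, 0.0], [0.137, 0.991, 0.0], [-0.0, 0.0, -1.0]]
ft_force: [0.2, -0.9, 0.4]
opening: 0.154
grasp_force: 79.1
```

Emit:
servo_tool(increments=[[0,0,0.02,0,0],[0,0,0.02,0,0],[0,0,0.02,0,0]])

```text
time_s: 14.82
eef_pos: [0.5352, 0.2355, 0.0553]
tool_rot: [[-0.991, 0.137, -0.0], [0.137, 0.991, -0.0], [0.0, -0.0, -1.0]]
ft_force: [-0.8, -2.2, 0.6]
opening: 0.152
grasp_force: 79.1
```

Emit:
servo_tool(increments=[[0,0,0.02,0,0],[0,0,0.02,0,0]])

```text
time_s: 15.08
eef_pos: [0.5355, 0.2375, 0.0553]
tool_rot: [[-0.991, 0.137, -0.0], [0.137, 0.991, -0.0], [0.0, -0.0, -1.0]]
ft_force: [-0.9, -1.1, -0.4]
opening: 0.148
grasp_force: 79.1
```

Emit:
servo_tool(increments=[[0,0,0.02,0,0],[0,0,0.02,0,0]])

```text
time_s: 15.32
eef_pos: [0.5358, 0.2394, 0.0553]
tool_rot: [[-0.991, 0.137, 0.0], [0.137, 0.991, -0.0], [-0.0, -0.0, -1.0]]
ft_force: [0.4, -1.2, -1.2]
opening: 0.151
grasp_force: 79.1
```

Emit:
servo_tool(increments=[[0,0,0.02,0,0],[0,0,0,0,0]])

```text
time_s: 15.58
eef_pos: [0.5359, 0.2405, 0.0553]
tool_rot: [[-0.991, 0.137, 0.0], [0.137, 0.991, 0.0], [-0.0, 0.0, -1.0]]
ft_force: [-0.2, -0.0, -0.2]
opening: 0.153
grasp_force: 79.1
```

Emit:
servo_tool(increments=[[0,0,0.02,0,0],[0,0,0.02,0,0]])

```text
time_s: 15.82
eef_pos: [0.5362, 0.2424, 0.0553]
tool_rot: [[-0.991, 0.137, -0.0], [0.137, 0.991, -0.0], [0.0, -0.0, -1.0]]
ft_force: [0.4, -1.6, -0.1]
opening: 0.156
grasp_force: 79.2
```

Emit:
servo_tool(increments=[[0,0,0.02,0,0]])

```text
time_s: 15.95
eef_pos: [0.5363, 0.2434, 0.0553]
tool_rot: [[-0.991, 0.137, -0.0], [0.137, 0.991, -0.0], [0.0, -0.0, -1.0]]
ft_force: [-0.6, -1.4, -0.2]
opening: 0.15
grasp_force: 79.1
```

Emit:
servo_tool(increments=[[0,0,0.02,0,0],[0,0,0.02,0,0]])

```text
time_s: 16.2
eef_pos: [0.5366, 0.2454, 0.0553]
tool_rot: [[-0.991, 0.137, -0.0], [0.137, 0.991, -0.0], [-0.0, -0.0, -1.0]]
ft_force: [-0.5, -1.8, 0.2]
opening: 0.151
grasp_force: 79.2
```

Run:
```python
from h import *
from bench import ctrl
o=ctrl.observe();print(o["time_s"],lane(o["eef_pos"]),o["ft_force"])
f=ctrl.grab_frame("wrist");cv2.imwrite("pics/w5.png",f["color"])
s=ctrl.grab_frame("scene");p=proj(s,[*(O+.13*ex),.03]).astype(int);print(p)
cv2.imwrite("pics/s5.png",cv2.resize(s["color"][p[1]-50:p[1]+50,p[0]-75:p[0]+55],None,fx=5,fy=5,interpolation=2))
```

```text
16.2 [0.1158 0.0439] [-0.50119243 -1.77687963  0.21714552]
[416 284]
```

View pics/s5.png

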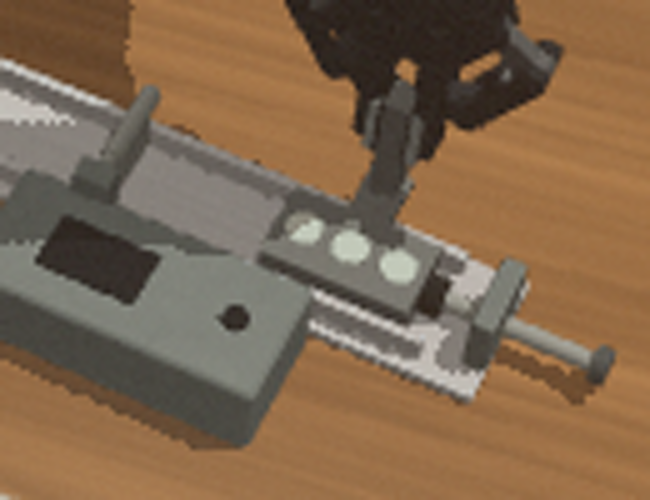

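The crop shows the flap shut behind the carrier, discs at (303/350/398, 228–265), and the sled's nose almost touching the buffer at (432, 293). I'll go on in single steps.

Emit:
servo_tool(increments=[[0,0,0.02,0,0]])

```text
time_s: 16.42
eef_pos: [0.5366, 0.2462, 0.0553]
tool_rot: [[-0.991, 0.137, -0.0], [0.137, 0.991, -0.0], [0.0, -0.0, -1.0]]
ft_force: [-0.5, -3.9, 1.3]
opening: 0.152
grasp_force: 79.4
```

Emit:
servo_tool(increments=[[0,0,0.02,0,0]])

```text
time_s: 16.55
eef_pos: [0.5366, 0.247, 0.0553]
tool_rot: [[-0.991, 0.137, -0.0], [0.137, 0.991, -0.001], [0.0, -0.001, -1.0]]
ft_force: [-0.8, -7.6, 3.1]
opening: 0.15
grasp_force: 79.7
```

Emit:
servo_tool(increments=[[0,0,0.02,0,0],[0,0,0,0,0],[0,0,0,0,0]])

```text
time_s: 16.92
eef_pos: [0.5367, 0.2477, 0.0553]
tool_rot: [[-0.991, 0.137, -0.001], [0.137, 0.991, -0.001], [0.001, -0.001, -1.0]]
ft_force: [-2.4, -7.3, 4.1]
opening: 0.152
grasp_force: 79.8
```

Emit:
servo_tool(increments=[[0,0,0.014,0,0],[0,0,0,0,0],[0,0,0,0,0],[0,0,0,0,0],[0,0,0,0,0],[0,0,0,0,0],[0,0,0,0,0],[0,0,0,0,0]])

```text
time_s: 17.92
eef_pos: [0.5367, 0.2481, 0.0554]
tool_rot: [[-0.991, 0.137, -0.001], [0.137, 0.991, -0.001], [0.001, -0.001, -1.0]]
ft_force: [-2.6, -9.2, 4.8]
opening: 0.153
grasp_force: 80.0
```

Emit:
servo_tool(increments=[[0,0,0.012,0,0],[0,0,0,0,0],[0,0,0,0,0],[0,0,0,0,0],[0,0,0,0,0],[0,0,0,0,0],[0,0,0,0,0]])

```text
time_s: 18.8
eef_pos: [0.5367, 0.2486, 0.0554]
tool_rot: [[-0.991, 0.137, -0.001], [0.137, 0.991, -0.001], [0.001, -0.002, -1.0]]
ft_force: [-3.2, -11.3, 6.5]
opening: 0.154
grasp_force: 80.2
```

Emit:
servo_tool(increments=[[0,0,-0.012,-0.004,0],[0,0,-0.012,0,0],[0,0,0,0,0],[0,0,0,0,0]])

```text
time_s: 19.3
eef_pos: [0.5367, 0.2479, 0.0554]
tool_rot: [[-0.991, 0.137, -0.001], [0.137, 0.991, -0.001], [0.001, -0.001, -1.0]]
ft_force: [-0.1, -6.8, 0.3]
opening: 0.15
grasp_force: 79.3
```

Emit:
servo_tool(increments=[[0,0,0,0,0],[0,0,0,0,0]], grip_force=20)

```text
time_s: 19.55
eef_pos: [0.5367, 0.2479, 0.0554]
tool_rot: [[-0.991, 0.137, -0.001], [0.137, 0.991, -0.001], [0.001, -0.001, -1.0]]
ft_force: [-0.5, -6.6, -0.7]
opening: 0.156
grasp_force: 79.3
```

Emit:
servo_tool(increments=[[0.18,0,0,0,0],[0.22,0,0,0,0],[0.3,0,0,0,0],[0.4,0,0,0,0],[0.5,0,0,0,0],[0.6,0,0,0,0],[0.6,0,0,0,0]])

```text
time_s: 20.42
eef_pos: [0.537, 0.2484, 0.0555]
tool_rot: [[-0.991, 0.137, -0.0], [0.137, 0.991, 0.0], [0.0, 0.0, -1.0]]
ft_force: [-0.6, -0.4, 0.3]
opening: 0.601
grasp_force: 0.0
```

Run:
```python
from h import *
from bench import ctrl
o=ctrl.observe();print(o["time_s"],lane(o["eef_pos"]),o["ft_force"],o["opening"])
s=ctrl.grab_frame("scene");p=(416,284)
cv2.imwrite("pics/s6.png",cv2.resize(s["color"][p[1]-50:p[1]+50,p[0]-75:p[0]+55],None,fx=5,fy=5,interpolation=2))
for a,c in white(s,(390,260,425,300),150): print(a,c.round(1),lane(onz(s,*c,.028)))
```

```text
20.425 [0.1188 0.0438] [-0.56602178 -0.36024035  0.31178785] 0.6010363218838356
13 [402.8 280.4] [ 0.0959 -0.0032]
38 [411.2 282.9] [ 0.1161 -0.0004]
36 [420.5 287.1] [ 0.1401 -0.0013]
25 [411.5 295.8] [ 0.1314 -0.0338]
```

View pics/s6.png

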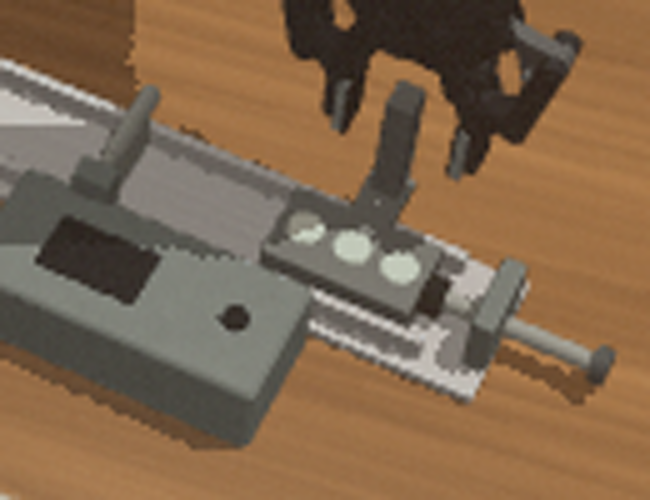

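Released: the carrier has its discs at (305/352/400, 230–267), its nose on the buffer at (432, 293), and the fingers are clear. I'll lift straight up and hand in.

Emit:
servo_tool(increments=[[0.7,0,0,-0.3,0],[0.7,0,0,-0.6,0],[0.7,0,0,-0.6,0],[0.7,0,0,-0.6,0],[0.7,0,0,0,0],[0.7,0,0,0,0]])

```text
time_s: 21.22
eef_pos: [0.5368, 0.2483, 0.1607]
tool_rot: [[-0.991, 0.137, 0.0], [0.137, 0.991, 0.0], [-0.0, 0.0, -1.0]]
ft_force: [-0.1, -0.5, 0.2]
opening: 0.697
grasp_force: 0.0
```

Run:
```python
from h import *
from bench import ctrl
s=ctrl.grab_frame("scene")
for a,c in white(s,(390,260,425,292),150): print(a,c.round(1))
print(ctrl.sign_off())
```

```text
22 [395.3 268.6]
12 [393.5 274.2]
35 [411.3 283.1]
39 [420.6 286.9]
the job is handed in; nothing more can be done
None
```

I slid the narrow carrier under the flap, held it on the buffer at about 11 N (wrist reading, sliding drag included) for roughly 0.8 s, then let go. It was still in place with the flap shut in my last pictures; I handed the job in at about 21 s, and no verdict came back.

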